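Weigh two bridge castings and mount the sound one

TASK

Two castings were made from the same bridge pattern, and the lighter one must have a void in it. Set them on opposite pans of the balance and let go to see which is heavier; then clamp the heavier casting in the spring holder for finishing, lying flat on the anvil with its ends between the fixed jaw and the sprung gate, and lay the lighter one flat in the white case tray. Don't drop the castings, and leave the other things on the bench where they are.

Things in the scene. Friction and masses are not known exactly. Their poses are not given: they have to be found in the camera images.
- casting_1: one of two like metal castings of a four-unit dental bridge, plain grey: four short barrels in a row, 44 mm long (its y axis), 12.6 mm wide (x), 14 mm high, flat underside. Origin: centre of the underside. Grasped from above across the width, at the two middle barrels. Weighs 42 to 78 g; which one is heavier varies and cannot be seen.
- casting_2: one of two like metal castings of a four-unit dental bridge, plain grey: four short barrels in a row, 44 mm long (its y axis), 12.6 mm wide (x), 14 mm high, flat underside. Origin: centre of the underside. Grasped from above across the width, at the two middle barrels. Weighs 42 to 78 g; which one is heavier varies and cannot be seen.
- balance: equal-arm bench balance, fixed: grey base 240 mm long (its y axis) by 104 mm, a beam across it with a round steel pan over each end. Origin: centre of the base's underside on the bench, z up. Pan centres 90 mm either side of the origin along y. Nothing stands higher than the pans.
- pan_left: the pan at the balance's +y end (the robot's left at yaw 0): level steel disc, 84 mm across, with a 1 mm bead at the rim. Stays level as it rises and sinks. Origin: on its hinge, 30 mm below its top surface; axes as the balance's.
- pan_left_top (a point): centre of the left pan's top surface, 80 mm above the bench when the beam is level, 11 mm lower or higher at the stops
- pan_right: the pan at the balance's -y end, the same
- pan_right_top (a point): centre of the right pan's top surface
- beam (a joint): tilt of the beam, rad: 0 level (empty), positive = left (+y) pan down, negative = right pan down; stops at -0.12 and +0.12. It turns very freely (under 0.02 N starts it): a pan sinks at once under the first casting; with both on, a difference of 4 % sends it to a stop within about 3 s. Loads count alike wherever they lie on a pan.
- holder: spring holder, loose but heavy (0.9 kg), dark steel base 56 x 130 mm (y from -55 to +75 mm). Along its y axis: fixed jaw (26 mm wide, face at y = -24 mm, top 32 mm above the bench), anvil (16 mm wide, 30 mm long, top at 22 mm), sprung gate. Fingers gripping a casting across its width pass either side of the anvil (guide rods and base there stay below 19 mm). Origin: underside of the base below mid-anvil, z up.
- holder_seat (a point): middle of the anvil's top, 22 mm above the bench: a clamped casting stands here, its long (y) axis along the holder's y, bearing on the fixed jaw, so that its centre lies 2 mm towards the jaw from this point (y = -2 mm)
- gate (a joint): slide of the sprung gate away from the fixed jaw, m: 0 at rest (gap 39 mm, too narrow for the casting), 0.005 with a casting clamped, 0.020 fully back. Spring 1.0 N at rest plus 0.12 N per mm. It can be pushed back with the end of a held casting, passing over the top of the fixed jaw, before lowering; on letting go it pushes the casting against the jaw.
- gate_face (a point): top middle of the gate's upright face (moves with the gate), 45 mm above the bench, 15 mm along y from the holder's origin at rest. The gate is 26 mm wide (40 mm at its foot, below 25 mm), upright to this height (13 mm above the top of the fixed jaw), with a lip bent back above it to 56 mm.
- tray: white plastic case tray, fixed: 105 mm (x) by 115 mm (y), 20 mm high, walls and floor 3 mm, empty. Origin: centre of the underside, z up.
- tray_floor (a point): centre of the tray's inner floor, 3 mm above the bench
- mixing_bowl: bystander: small rubber bowl, 67 mm across, 37 mm high; leave alone
- tape_roll: bystander: roll of masking tape, 48 mm across, 12 mm high; leave alone
- brush: bystander: thin brush, 174 mm long, 9 mm thick; leave alone
- spatula: bystander: spatula, 148 mm long, 9 mm thick; leave alone
- marker: bystander: marker pen, 133 mm long, 12 mm thick; leave alone
- spirit_lamp: bystander: small glass spirit lamp, 68 mm across, 72 mm high; leave alone

How it is judged:
By the outcome, as a careful person would: the job done as asked, in the order asked, and still so for the second after the job is handed in, with the robot touching nothing.
It also fails if it takes over 72 s, if anything falls off the work surface, if the arm or the gripper's body presses on something with over 40 N, if the wrist force passes 120 N, or if a joint passes its speed limit or range.

ROBOT

A 6-joint arm with a two-finger parallel gripper is mounted at the origin on a cart in front of the work surface, level with it; the furniture and walls round the work are solid. World frame = base frame: x ahead of the robot, y to its left, z up, the work surface at z = 0. Lengths are in mm, angles in rad, forces in N, time in s.
With the tool pointing down it reaches from about 300 to 775 mm from the base axis. Payload 14.6 kg.
Tool frame: the origin (TCP) lies at the very end of the fingers, on their centre line; the grasp point (between the pads) lies 19 mm behind it (grip_point_offset is the distance from the TCP to the grasp point, in mm); z points along the fingers, y is the line along which they close (so a half turn about z gives the same grasp; the last joint's range is limited). The gripper opens to 94 mm and grips with 3 to 60 N. Pads are 16 mm wide; open, the fingers measure 119 mm over their backs; the gripper's body (75 mm by 177 mm) begins 78 mm behind the grasp point.
Start: joints at [-1.212, 0.3, 1.521, -0, 1.321, -0.067], TCP at [227.169, -500.883, 205.446] pointing down, gripper open.
Joint ranges: [-3.03, 3.03], [-0.79, 2.21], [0.23, 2.52], [-1.04, 4.18], [0, 3.07], [-2.55, 2.55]. Speed limits (rad/s): [2.22, 2.22, 2.57, 3.14, 3.14, 3.14].

INTERFACE

Orientations are given as [roll, pitch, yaw] about the fixed x, y, z axes, in that order (R = Rz(yaw) Ry(pitch) Rx(roll)).
In Python, from cell import read_state, camera, camera_info, sign_off, grip_point_offset gives the robot as it stands.
- The arm moves only by the shell command python3 -m handwheel 'ROWS' [FORCE]. ROWS is text: rows parted by semicolons, each of 5 numbers parted by spaces: the shift along the world's x, y, z in units of 40 mm (1.0 is 40 mm), then the turn about the world's z in units of 5 degrees (1.0 is 5 degrees), then the closure, from 0 (fully open) to 1 (shut). In form: dx dy dz yaw gripper; .... A call has 1 to 12 rows; each row shifts and turns the commanded pose from where the row before left it; what a row does not reach is not made up. A row lasts 1/12 s, in which the tool goes at most 41.7 mm and 7.16 degrees, less where a joint would pass 70% of its speed; a pose out of reach is approached as far as the arm can. A call is refused whole if a number of a shift passes 1 or a number of a turn 1, either way. A call with a gripper value outside its range is refused whole. The fingers move at their own pace and stop on an object; FORCE is the grip in N (left out, the last holds). Time passes only in rows, so rows that do not move let the fingers close. It gives the time, the measured TCP pose, the force, the opening and the grip force at its end, in the units of the state.
- read_state(): the state, without advancing time (a new reading comes with each control period).
- camera(name): name is "side" or "top"; returns (picture, depth): 384x512x3 uint8, red, green, blue; 384x512 float32, mm along the optical axis (not along the pixel's ray), 0 where there is no reading.
- camera_info(name): a dict with "intrinsics" (3x3 intrinsics, pixels), "world_from_camera" (4x4, takes a point from camera to world coordinates). Camera axes: x right, y down, z forward; pixel columns grow to the right and rows downward; lengths in mm; the calibration is good to about 2 mm. A picture is of the moment at which its call begins. camera_info takes no time and is no camera call.
- sign_off(): hands the job in; it is judged then, once.
The state is a dict: "clock": time; "joints": joint angles; "qd": joint speeds; "effort": joint torques, N m; "eef_pos": TCP position; "eef_rot": TCP orientation; "wrist_force": force on the tool from outside, world axes, zero at the start; "moment": the same for the moment, N m; "finger_gap": finger opening in mm; "finger_force": force on a finger pad.
Only numpy, scipy, OpenCV 4.12 (cv2) and the standard library are available. Lean on these libraries where they do the work, as an engineer would, in place of code of your own. Each camera call takes 0.05 s, during which the arm holds its last target. There are 200 camera calls.

## Working session

There is one attempt and no reset: what is moved stays moved. The work goes in short steps, Python scripts to look and compute and a shell command to move; the robot and the scene stay as the last step left them, time stands still between calls to the robot, and variables do not carry over. Pictures are saved under pics/ and viewed, at most 10 in all, crops included, and the job is handed in when it is done.

```bash
mkdir -p pics; python3 - <<'E'
from cell import *
import cv2,numpy as np
for n in("top","side"):
    p,d=camera(n); cv2.imwrite(f"pics/{n}0.png",p[:,:,::-1]); np.save(f"pics/{n}0.npy",d)
    i=camera_info(n); print(n,np.round(i["intrinsics"],1).tolist(),np.round(i["world_from_camera"],3).tolist())
s=read_state();print(s["eef_pos"],s["eef_rot"],s["finger_gap"],s["clock"],grip_point_offset)
E
```

```text
top [[442.1, 0.0, 250.4], [0.0, 442.1, 189.1], [0.0, 0.0, 1.0]] [[0.008, -0.989, 0.147, 353.697], [-1.0, -0.008, 0.0, 34.619], [0.001, -0.147, -0.989, 1361.905], [0.0, 0.0, 0.0, 1.0]]
side [[496.1, 0.0, 244.3], [0.0, 496.1, 191.2], [0.0, 0.0, 1.0]] [[0.763, -0.571, 0.303, 151.74], [-0.647, -0.68, 0.346, -406.893], [0.008, -0.46, -0.888, 1258.149], [0.0, 0.0, 0.0, 1.0]]
[ 227.08739374 -500.69002028  204.9486885 ] [-3.14059932e+00 -3.82376772e-05  4.25806757e-01] 94.13765171714256 0.1 18.8
```

View pics/top0.png

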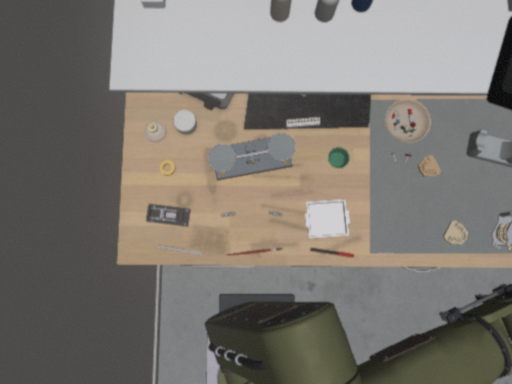

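View pics/side0.png

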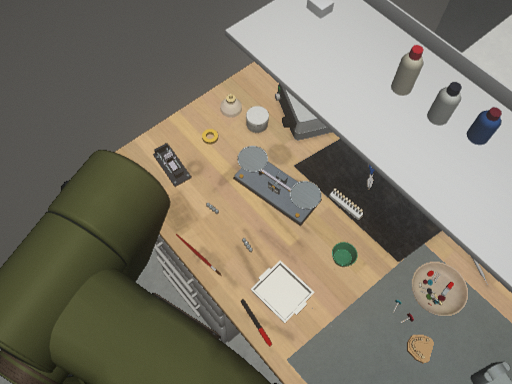

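The top view shows the castings at (228,213) and (275,213), the holder at (168,215), the tray at (328,219) and the pans at (222,158) and (281,147). A white shelf overhangs the far side.

```bash
cat > h.py <<'E'
from cell import *
import cv2,numpy as np
I={n:camera_info(n) for n in("top","side")}
def ray(n,u,v,z):
    K=np.array(I[n]["intrinsics"]);T=np.array(I[n]["world_from_camera"])
    d=T[:3,:3]@np.linalg.solve(K,[u,v,1.]);o=T[:3,3]
    return o+d*(z-o[2])/d[2]
def pt(n,u,v,dep):
    K=np.array(I[n]["intrinsics"]);T=np.array(I[n]["world_from_camera"])
    return T[:3,:3]@(np.linalg.solve(K,[u,v,1.])*dep)+T[:3,3]
def cloud(n,d):
    K=np.array(I[n]["intrinsics"]);T=np.array(I[n]["world_from_camera"])
    v,u=np.mgrid[:384,:512];c=np.stack([(u-K[0,2])/K[0,0],(v-K[1,2])/K[1,1],np.ones_like(u)],-1)*d[...,None]
    return c@T[:3,:3].T+T[:3,3]
def blob(P,z0,z1,box):
    x0,x1,y0,y1=box
    m=(P[...,2]>z0)&(P[...,2]<z1)&(P[...,0]>x0)&(P[...,0]<x1)&(P[...,1]>y0)&(P[...,1]<y1)
    n,l,s,c=cv2.connectedComponentsWithStats(m.astype(np.uint8))
    for k in range(1,n):
        if s[k,4]>12:
            q=P[l==k][:,:2].astype(np.float32);r=cv2.minAreaRect(q)
            print(np.round(q.mean(0),1),"px",np.round(c[k]),"n",s[k,4],"rect",np.round(r[0],1),np.round(r[1],1),round(r[2],1),"z",np.round(np.median(P[l==k][:,2]),1))
E
python3 - <<'E'
from h import *
for n in("top","side"):
    P=cloud(n,np.load(f"pics/{n}0.npy"))
    print(n);print("low");blob(P,6,30,(300,700,-260,350));print("pans");blob(P,70,95,(300,700,-260,350));print("gate/jaw");blob(P,26,36,(300,500,150,350));blob(P,40,65,(300,500,150,350))
P=cloud("top",np.load("pics/top0.npy")); print("shelf",P[60,200],P[85,200],P[89,300])
a=cv2.imread("pics/top0.png")[185:245,140:290];b=cv2.imread("pics/side0.png")[130:260,140:270]
cv2.imwrite("pics/c.png",np.vstack([cv2.resize(a,(750,300),interpolation=2),cv2.resize(b,(290,290),interpolation=2).copy() if 0 else cv2.copyMakeBorder(cv2.resize(b,(290,290),interpolation=2),0,0,0,460,0)]))
E
```

```text
top
low
[684.2  43. ] px [248. 147.] n 281 rect [682.1  43.5] [ 38.9 121.1] 7.2 z 24.3
[ 662.  -240.4] px [339. 156.] n 109 rect [ 656.5 -239.3] [59.3 47.3] 50.8 z 16.4
[624.   25.9] px [253. 167.] n 911 rect [631.3  29.2] [ 54.6 241.6] 11.3 z 23.8
[621.6 295. ] px [167. 167.] n 147 rect [621.5 295. ] [47.  44.8] 3.8 z 11.6
[ 467.9 -197.4] px [326. 218.] n 372 rect [ 464.7 -196.8] [112.2 128.6] 5.1 z 19.3
[471.9 284.2] px [169. 215.] n 612 rect [472.3 285.2] [126.9  56.9] 83.4 z 12.0
[480.8 -43.3] px [276. 213.] n 44 rect [481.8 -44.2] [12.9 43.2] 0.1 z 12.1
[477.5 103.4] px [228. 214.] n 41 rect [477.6 104.1] [10.3 40.8] 14.4 z 11.6
[372.6 279.2] px [169. 248.] n 65 rect [372.8 279.5] [89.5  8.4] 80.3 z 8.3
[365.7   5.1] px [260. 251.] n 70 rect [366.1   1.1] [  8.  122.1] 6.8 z 8.4
[ 364.6 -205.3] px [329. 252.] n 132 rect [ 364.9 -204.7] [110.9  11.5] 81.3 z 10.0
pans
[668.3 -56.1] px [281. 148.] n 530 rect [665.9 -56.6] [68.  80.7] 0.1 z 79.4
[638.6 121. ] px [222. 158.] n 620 rect [638.9 121.3] [82.1 80.4] 1.7 z 79.8
gate/jaw
[471.2 344.2] px [148. 215.] n 22 rect [472.3 344.4] 
[... 883 characters left out ...]
] 3.9 z 18.1
[ 362.9 -209.2] px [254. 319.] n 164 rect [ 362.9 -206.7] [109.   11.6] 82.1 z 9.6
pans
[636.9 116.1] px [252. 159.] n 624 rect [635.8 116.7] [81.9 82.6] 86.3 z 78.0
[667.6 -60.2] px [304. 196.] n 614 rect [664.8 -59.5] [69.9 82.8] 1.4 z 78.0
gate/jaw
[478.5 337.8] px [161. 147.] n 40 rect [478.4 337.6] [10.6 42.2] 86.1 z 31.6
[471.3 287.7] px [169. 159.] n 20 rect [471.3 287.6] [24.4  5.8] 2.2 z 31.8
[466.8 241.8] px [178. 171.] n 44 rect [467.3 241.5] [18.5 23.5] 88.9 z 29.5
[471.  291.3] px [168. 156.] n 43 rect [472.4 292.6] [14.6 25.3] 73.9 z 49.6
shelf [865.05981953 171.55869632 250.87406315] [795.64265105 169.87186061 250.47848232] [787.97965087 -93.79645045 247.59480049]
```

View pics/c.png

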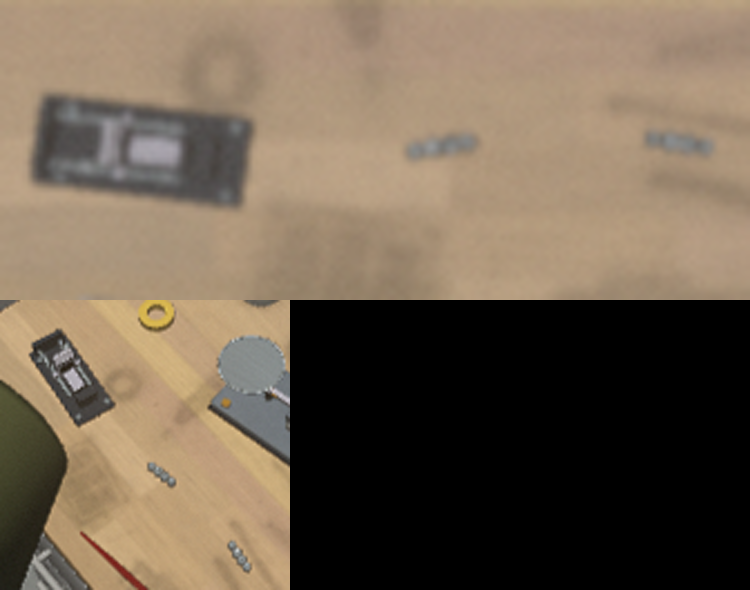

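The crops show both castings clearly. The left one is near (476,101) at about +9° yaw, and the right one near (480,-46) at about -7°. The holder's yaw is about -6.6°, with its gate towards +y. I'll start with the right casting.

```bash
python3 -m handwheel '.3 .57 -.1 .58 0;.3 .57 -.1 .58 0;.3 .57 -.1 .58 .3;.3 .57 -.1 .58 .5;.3 .57 -.1 .58 .5;.3 .57 -.1 .58 .5;.3 .57 -.1 .58 .5;.3 .57 -.1 .58 .5;.3 .57 -.1 .58 .5;.3 .57 -.1 .58 .5;.3 .57 -.1 .58 .5;.3 .57 -.1 .58 .5' 15; python3 -m handwheel '.33 .57 -.2 .58 .5;.33 .57 -.2 .58 .5;.33 .57 -.2 .58 .5;.33 .57 -.2 .58 .5;.33 .57 -.2 .58 .5;.33 .57 -.2 .58 .5;.33 .57 -.2 .58 .5;.33 .57 -.2 .58 .5;0 0 0 0 .5;0 0 0 0 .5'
python3 - <<'E'
from h import *
s=read_state();print(np.round(s["eef_pos"],1),np.degrees(s["eef_rot"]),s["finger_gap"],s["wrist_force"])
# finer casting angles (PCA) on first images
for n in("top","side"):
    P=cloud(n,np.load(f"pics/{n}0.npy"))
    for b in((450,510,-90,0),(450,510,60,140)):
        m=(P[...,2]>5)&(P[...,2]<20)&(P[...,0]>b[0])&(P[...,0]<b[1])&(P[...,1]>b[2])&(P[...,1]<b[3])
        q=P[m][:,:2];w,v=np.linalg.eigh(np.cov(q.T));a=v[:,1]*np.sign(v[1,1]);print(n,q.mean(0),np.degrees(np.arctan2(-a[0],a[1])))
E
```

```text
clock: 1.1
eef_pos: [371.4, -226.0, 157.1]
eef_rot: [-3.141, -0.0, 1.036]
wrist_force: [1.0, -0.0, 0.2]
finger_gap: 46.7
finger_force: 0.0
clock: 1.93
eef_pos: [476.6, -44.1, 92.8]
eef_rot: [-3.14, -0.0, 1.44]
wrist_force: [-0.6, 0.5, 0.1]
finger_gap: 47.3
finger_force: 0.0
[476.6 -44.1  92.8] [-1.79912544e+02 -5.88473509e-04  8.24917328e+01] 47.29693779851172 [-0.61178822  0.53762557  0.14725154]
top [481.46559625 -42.60935636] -9.726391252885454
top [479.18139139 103.88544801] 13.819613761676298
side [478.76834178 -48.21381677] -4.392345060099862
side [474.49288498  99.25515023] 3.1644123273559264
```

```bash
python3 -m handwheel '.08 -.05 -.5 0.1 .5;0 0 -.5 0 .5;0 0 -.5 0 .5;0 0 -.4 0 .5;0 0 -.25 0 .5;0 0 -.12 0 .5;0 0 0 0 .5;0 0 0 0 1;0 0 0 0 1;0 0 0 0 1;0 0 0 0 1;0 0 0 0 1' 15;  python3 -m handwheel '0 0 0 0 1;0 0 0 0 1;0 0 0 0 1'
```

```text
clock: 2.93
eef_pos: [480.2, -46.9, 3.1]
eef_rot: [3.141, 0.0, 1.447]
wrist_force: [0.3, -0.7, 0.1]
finger_gap: 17.1
finger_force: 0.0
clock: 3.18
eef_pos: [480.1, -46.9, 2.9]
eef_rot: [3.141, 0.0, 1.447]
wrist_force: [-1.6, 0.6, 5.4]
finger_gap: 12.7
finger_force: 15.0
```

```bash
python3 -m handwheel '0 0 .3 0 1;0 0 .5 0 1;0 0 .6 0 1;0 0 .6 0 1;.3 0 .5 0 1;.5 0 .2 0 1;.6 -.03 0 0 1;.6 -.05 0 0 1;.6 -.05 0 0 1;.6 -.05 0 0 1;.6 -.05 0 0 1;.5 -.05 0 0 1'; python3 -m handwheel '.3 0 0 0 1;.12 0 0 0 1;0 0 0 0 1;0 0 0 0 1'
python3 - <<'E'
from h import *
s=read_state();print(np.round(s["eef_pos"],1))
im=[]
for n in("top","side"):
    p,d=camera(n);np.save(f"pics/{n}1.npy",d);c=(p[100:200,190:340] if n=="top" else p[120:240,220:370])
    im.append(cv2.resize(c,(600,300 if 0 else int(c.shape[0]*2.5)))[:, :, ::-1] if 0 else cv2.resize(c,(375,300))[:,:,::-1])
cv2.imwrite("pics/d.png",np.hstack(im))
E
```

```text
clock: 4.18
eef_pos: [653.1, -58.1, 110.1]
eef_rot: [-3.141, -0.0, 1.447]
wrist_force: [0.2, 0.5, 0.1]
finger_gap: 12.3
finger_force: 15.0
clock: 4.52
eef_pos: [668.2, -58.0, 110.2]
eef_rot: [-3.141, 0.0, 1.447]
wrist_force: [-0.4, -1.2, -0.4]
finger_gap: 12.5
finger_force: 15.0
[668.2 -58.  110.2]
```

View pics/d.png

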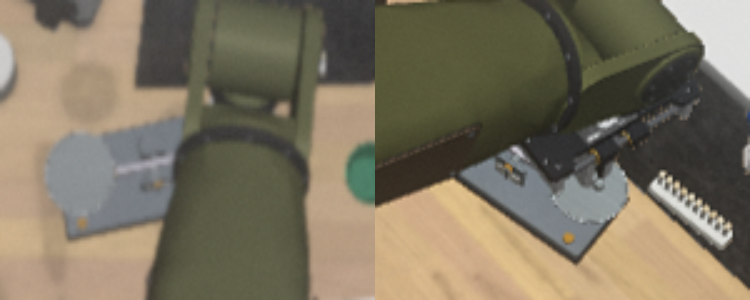

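The side view shows the fingers over the right pan, clear of the shelf. I'll lower until the pan follows down to its stop.

```bash
python3 -m handwheel '0 0 -.25 0 1;0 0 -.25 0 1;0 0 -.15 0 1;0 0 -.1 0 1;0 0 -.08 0 1;0 0 -.06 0 1;0 0 -.04 0 1;0 0 0 0 1;0 0 0 0 1'; python3 - <<'E'
from h import *
p,d=camera("top");blob(cloud("top",d),60,100,(600,690,70,180))
E
```

```text
clock: 5.37
eef_pos: [668.9, -58.1, 73.6]
eef_rot: [3.141, 0.0, 1.447]
wrist_force: [0.1, 0.1, -0.6]
finger_gap: 12.3
finger_force: 15.0
[639.4 120.3] px [222. 157.] n 623 rect [638.5 120.5] [82.8 82.2] 44.9 z 89.8
```

```bash
python3 -m handwheel '0 0 0 0 .65;0 0 0 0 .65;0 0 0 0 .65;0 0 0 0 .65;0 0 .2 0 .65;0 0 .5 0 .65;0 0 .6 0 .65;-.2 .1 .1 0 .65;-.5 .4 0 .3 .6;-.5 .4 0 .4 .55;-.5 .4 0 .4 .5;-.5 .4 0 .4 .5'; python3 -m handwheel '-.5 .4 0 .4 .5;-.5 .4 0 .4 .5;-.5 .4 0 .4 .5;-.5 .4 0 .4 .5;-.4 .4 0 .1 .5;-.4 .4 0 0 .5;-.3 .28 0 0 .5;0 0 0 0 .5;0 0 0 0 .5'
python3 - <<'E'
from h import *
s=read_state();print(np.round(s["eef_pos"],1),np.degrees(s["eef_rot"][2]))
for n in("top","side"):
    p,d=camera(n);P=cloud(n,d);print(n);blob(P,62,120,(590,700,-120,200));blob(P,76,90,(630,700,-100,-15))
E
```

```text
clock: 6.42
eef_pos: [579.8, 10.5, 130.1]
eef_rot: [3.141, -0.0, 1.579]
wrist_force: [1.1, 0.3, -0.0]
finger_gap: 46.5
finger_force: 0.0
clock: 7.17
eef_pos: [457.0, 117.4, 130.2]
eef_rot: [3.14, 0.0, 1.727]
wrist_force: [0.3, -0.6, 1.2]
finger_gap: 47.0
finger_force: 0.0
[457.  117.4 130.2] 98.96844248717443
top
[668.4 -54.8] px [281. 149.] n 527 rect [665.5 -54.3] [68.9 81.3] 0.5 z 69.3
[638.9 120.3] px [222. 157.] n 631 rect [638.7 120.4] [82.3 83.3] 63.6 z 90.6
[670.  -54.1] px [281. 148.] n 46 rect [670.2 -53.6] [39.5 11.2] 81.9 z 80.9
side
[637.1 115.6] px [253. 157.] n 629 rect [637.5 116.4] [83.  80.2] 50.0 z 89.0
[667.2 -60. ] px [304. 197.] n 614 rect [664.6 -59.3] [70.5 83.1] 0.3 z 67.9
[667.9 -58.2] px [304. 195.] n 47 rect [667.6 -59.6] [39.6 11.9] 78.2 z 79.7
```

```bash
python3 -m handwheel '.24 -.2 -.3 0 .5;.24 -.21 -.5 0 .5;0 0 -.6 0 .5;0 0 -.6 0 .5;0 0 -.6 0 .5;0 0 -.4 0 .5;0 0 -.17 0 .5;0 0 0 0 .5;0 0 0 0 1;0 0 0 0 1;0 0 0 0 1;0 0 0 0 1';  python3 -m handwheel '0 0 0 0 1;0 0 0 0 1;0 0 0 0 1'
```

```text
clock: 8.27
eef_pos: [476.4, 100.7, 3.2]
eef_rot: [3.141, 0.0, 1.726]
wrist_force: [0.5, 0.1, -0.3]
finger_gap: 23.7
finger_force: 0.0
clock: 8.52
eef_pos: [476.1, 100.7, 2.9]
eef_rot: [3.141, 0.0, 1.726]
wrist_force: [-1.4, -1.0, 3.6]
finger_gap: 12.8
finger_force: 15.0
```

```bash
python3 -m handwheel '0 0 .3 0 1;0 0 .6 0 1;0 0 .7 0 1;0 0 .7 0 1;.2 0 .5 0 1;.5 .05 .2 0 1;.6 .1 0 0 1;.6 .1 0 0 1;.6 .1 0 0 1;.6 .08 0 0 1;.5 0 0 0 1;.3 0 0 0 1'; python3 -m handwheel '.15 0 0 0 1;0 0 0 0 1;0 0 -.2 0 1;0 0 -.25 0 1;0 0 -.15 0 1;0 0 -.1 0 1;0 0 -.06 0 1;0 0 -.04 0 1;0 0 0 0 1;0 0 0 0 1'
```

```text
clock: 9.52
eef_pos: [633.3, 118.0, 122.1]
eef_rot: [-3.141, 0.0, 1.726]
wrist_force: [-0.1, -0.3, 0.0]
finger_gap: 11.9
finger_force: 15.0
clock: 10.35
eef_pos: [638.1, 117.9, 90.9]
eef_rot: [3.141, 0.0, 1.726]
wrist_force: [0.4, 0.2, -0.0]
finger_gap: 12.4
finger_force: 15.0
```

```bash
python3 -m handwheel '0 0 0 0 .65;0 0 0 0 .65;0 0 .1 0 .65;0 0 .3 0 .65;0 0 .5 0 .65;0 0 .3 0 .65;-.4 0 0 0 .65;-.5 0 0 0 .65;-.6 0 0 0 .65;-.6 0 0 0 .6;-.5 0 0 0 .5;-.3 0 0 0 .5'; python3 -m handwheel '0 0 0 0 .5;0 0 0 0 .5;0 0 0 0 .5;0 0 0 0 .5;0 0 0 0 .5;0 0 0 0 .5;0 0 0 0 .5;0 0 0 0 .5;0 0 0 0 .5;0 0 0 0 .5;0 0 0 0 .5;0 0 0 0 .5';python3 -m handwheel '0 0 0 0 .5;0 0 0 0 .5;0 0 0 0 .5;0 0 0 0 .5;0 0 0 0 .5;0 0 0 0 .5;0 0 0 0 .5;0 0 0 0 .5;0 0 0 0 .5;0 0 0 0 .5;0 0 0 0 .5;0 0 0 0 .5'
python3 - <<'E'
from h import *
for k in range(2):
  for n in("top","side"):
    p,d=camera(n);P=cloud(n,d);print(n);blob(P,62,120,(590,700,-120,200));
blob(P,76,90,(630,700,-100,-15));blob(P,84,110,(600,690,85,155))
E
```

```text
clock: 11.35
eef_pos: [520.6, 118.0, 139.7]
eef_rot: [3.141, -0.0, 1.726]
wrist_force: [0.4, -0.4, 0.3]
finger_gap: 46.0
finger_force: 0.0
clock: 12.35
eef_pos: [522.0, 117.9, 138.7]
eef_rot: [3.142, 0.0, 1.726]
wrist_force: [0.3, 0.2, -0.3]
finger_gap: 47.1
finger_force: 0.0
clock: 13.35
eef_pos: [522.0, 117.9, 138.7]
eef_rot: [3.142, 0.0, 1.726]
wrist_force: [0.2, -0.1, -0.6]
finger_gap: 47.0
finger_force: 0.0
top
[668.3 -55. ] px [281. 147.] n 548 rect [666.1 -53.5] [84.6 67.7] 89.1 z 90.9
[664.1 112.2] px [225. 150.] n 148 rect [659.8 112.7] [76.5 37.6] 62.4 z 69.3
side
[636.6 115.1] px [252. 161.] n 607 rect [637.2 115.5] [85.  81.1] 50.1 z 67.4
[667.  -59.9] px [304. 194.] n 628 rect [665.3 -57.7] [68.8 88.3] 0.3 z 89.5
top
[667.9 -54.9] px [281. 148.] n 541 rect [666.1 -54.5] [67.4 82.9] 0.1 z 90.9
[664.1 112.2] px [225. 150.] n 149 rect [660.3 112.5] [77.  37.7] 61.9 z 69.4
side
[636.4 115. ] px [252. 161.] n 610 rect [638.1 116.5] [83.2 81.4] 49.6 z 67.5
[667.2 -60.1] px [305. 194.] n 633 rect [665.  -59.9] [84.4 69.3] 89.4 z 89.4
[667.1 -59.5] px [304. 194.] n 371 rect [665.4 -58.7] [81.9 68.3] 89.8 z 88.1
```

The left pan is at its stop, 69 mm against 91 mm, so the left casting is the heavier. I'll pick it up and lift slowly so the other pan sinks gently.

```bash
python3 - <<'E'
from h import *
P=cloud("side",camera("side")[1]);blob(P,74,84,(600,680,80,160))
E
python3 -m handwheel '.4 0 0 0 .6;.6 0 0 0 .65;.6 0 0 0 .65;.6 0 0 0 .65;.5 0 0 0 .65;.2 0 0 0 .65;0 0 -.3 0 .65;0 0 -.5 0 .65;0 0 -.5 0 .65;0 0 -.25 0 .65;0 0 -.1 0 .65;0 0 0 0 .65' 20; python3 -m handwheel '0 0 0 0 1;0 0 0 0 1;0 0 0 0 1;0 0 0 0 1;0 0 0 0 1;0 0 0 0 1'
```

```text
[636.9 114.4] px [253. 159.] n 53 rect [637.7 114.9] [12.7 41.1] 9.9 z 78.5
clock: 14.6
eef_pos: [637.3, 117.9, 71.8]
eef_rot: [-3.14, -0.0, 1.726]
wrist_force: [-0.4, 0.2, -0.2]
finger_gap: 32.6
finger_force: 0.0
clock: 15.1
eef_pos: [638.3, 118.0, 73.4]
eef_rot: [3.14, 0.0, 1.726]
wrist_force: [-0.1, -0.9, 4.4]
finger_gap: 12.4
finger_force: 20.0
```

```bash
python3 -m handwheel '0 0 .04 0 1;0 0 .06 0 1;0 0 .06 0 1;0 0 .06 0 1;0 0 .06 0 1;0 0 .06 0 1;0 0 .06 0 1;0 0 .06 0 1;0 0 .06 0 1;0 0 .08 0 1;0 0 .2 0 1;0 0 .4 0 1'; python3 -m handwheel '-.3 .2 .3 0 1;-.5 .4 0 -.3 1;-.5 .45 0 -.4 1;-.5 .45 0 -.4 1;-.5 .45 0 -.4 1;-.5 .45 0 -.4 1;-.5 .45 0 -.4 1;-.4 .4 -.2 -.4 1;-.3 .2 -.4 -.4 1;-.23 .13 -.4 0 1;0 0 0 0 1;0 0 0 0 1'
python3 - <<'E'
from h import *
im=[]
for n in("top","side"):
    p,d=camera(n);P=cloud(n,d);np.save(f"pics/{n}2.npy",d);print(n);blob(P,76,100,(630,700,-100,-15));blob(P,66,73,(630,700,-100,-15))
    c=(p[180:240,130:205] if n=="top" else p[110:200,120:232]);im.append(cv2.resize(c,(375,300))[:,:,::-1])
cv2.imwrite("pics/e.png",np.hstack(im));s=read_state();print(np.round(s["eef_pos"],1),s["eef_rot"])
E
```

```text
clock: 16.1
eef_pos: [637.2, 117.8, 119.7]
eef_rot: [-3.139, -0.0, 1.726]
wrist_force: [-0.9, 0.2, -0.5]
finger_gap: 12.4
finger_force: 20.0
clock: 17.1
eef_pos: [468.8, 261.2, 93.1]
eef_rot: [-3.141, 0.0, 1.457]
wrist_force: [0.4, -0.1, 0.3]
finger_gap: 12.1
finger_force: 20.0
top
[669.7 -54.1] px [281. 148.] n 48 rect [669.9 -53.7] [39.5 11.7] 86.4 z 80.8
[667.6 -55.6] px [281. 149.] n 368 rect [666.  -55.9] [78.3 67.7] 89.8 z 69.1
side
[668.1 -60. ] px [304. 195.] n 46 rect [667.9 -59.2] [41.2 11.8] 78.6 z 79.7
[667.3 -59.9] px [304. 197.] n 375 rect [665.4 -58.6] [69.2 82.7] 0.5 z 68.3
[469.8 261.   93.9] [ 3.14011547e+00 -7.97237295e-04  1.45535676e+00]
```

View pics/e.png

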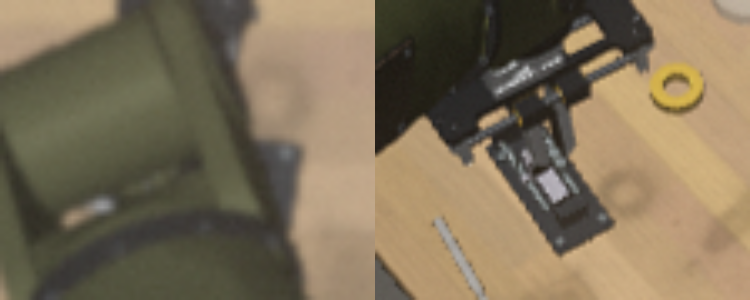

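In the side view the casting is held above the holder, and the anvil and gate can be seen below it. I'll lower it to just above the jaw top, then push the gate back.

```bash
python3 -m handwheel '-.02 -.1 -.3 .03 1;0 0 -.4 0 1;0 0 -.3 0 1;0 0 -.2 0 1;0 0 -.1 0 1;0 0 -.06 0 1;0 0 0 0 1;0 0 0 0 1;0 0 0 0 1' 25
python3 - <<'E'
from h import *
s=read_state();print(np.round(s["eef_pos"],1),s["eef_rot"],s["wrist_force"])
p,d=camera("side");P=cloud("side",d);np.save("pics/side3.npy",d);cv2.imwrite("pics/f.png",cv2.resize(p[125:195,135:215],(640,560),interpolation=2)[:,:,::-1])
E
```

```text
clock: 17.95
eef_pos: [468.3, 257.3, 38.8]
eef_rot: [3.141, -0.001, 1.458]
wrist_force: [-0.3, 0.5, -0.6]
finger_gap: 12.4
finger_force: 25.0
[468.3 257.3  38.8] [ 3.14078320e+00 -5.09343786e-04  1.45823444e+00] [-0.30857432  0.53914515 -0.62577003]
```

View pics/f.png

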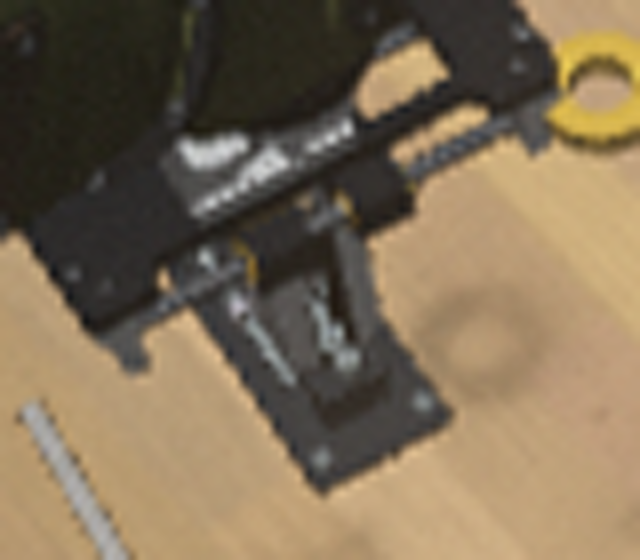

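```bash
python3 - <<'E'
from h import *
d=np.load("pics/side3.npy");P=cloud("side",d)
for (u,v) in((347,355),(325,310),(318,290)):
    U,V=135+u/8,125+v/8;print((u,v),np.round(ray("side",U,V,50),1),np.round(P[int(V),int(U)],1))
blob(P,43,54,(450,490,215,300)); 
P0=cloud("side",np.load("pics/side0.npy"))
d=np.array([.115,.993]);n=np.array([.993,-.115])
Q=P0.reshape(-1,3);Q=Q[(abs(Q[:,0]-471)<45)&(abs(Q[:,1]-280)<80)]
a=(Q[:,:2]-[470.5,271])@d;b=(Q[:,:2]-[470.5,271])@n
def rep(t,m):print(t,m.sum(),"along",np.round(np.percentile(a[m],[2,50,98]),1),"across",np.round(np.percentile(b[m],[2,50,98]),1))
z=Q[:,2]
rep("base",(z>5)&(z<16));rep("anvil",(z>18)&(z<23)&(abs(a)<25));rep("jaw",(z>27)&(z<34)&(a<-10));rep("gate",(z>40)&(z<60))
E
```

```text
(347, 355) [466.6 235.3  50. ] [467.7 239.3  45.7]
(325, 310) [471.7 254.9  50. ] [473.2 261.1  44.5]
(318, 290) [474.7 263.1  50. ] [484.2 287.3  10.1]
[468.8 247.1] px [177. 167.] n 42 rect [471.7 249.2] [31.2 27.9] 45.0 z 47.0
base 422 along [-53.7  -0.8  67.4] across [-28.   -8.1  26.6]
anvil 43 along [-13.8   3.4  21.9] across [-17.2  -0.9  16. ]
jaw 38 along [-37.7 -27.9 -21.4] across [-11.3  -1.6  11.2]
gate 43 along [16.5 19.8 26.9] across [-13.7  -3.5  11.9]
```

```bash
python3 -m handwheel '.01 .1 0 0 1;.01 .1 0 0 1;.01 .1 0 0 1;.01 .1 0 0 1;.01 .05 0 0 1;.01 .05 0 0 1;0 0 0 0 1;0 0 0 0 1;0 0 0 0 1'
python3 - <<'E'
from h import *
s=read_state();print(np.round(s["eef_pos"],1),s["eef_rot"],s["wrist_force"])
p,d=camera("side");P=cloud("side",d);np.save("pics/side4.npy",d);cv2.imwrite("pics/g.png",cv2.resize(p[125:195,135:215],(640,560),interpolation=2)[:,:,::-1])
blob(P,10,16,(440,500,200,240));blob(P,27,34,(450,490,215,260));blob(P,43,54,(450,490,215,300))
E
```

```text
clock: 18.75
eef_pos: [470.2, 277.0, 38.2]
eef_rot: [-3.141, 0.0, 1.458]
wrist_force: [-2.1, -1.6, 0.1]
finger_gap: 12.4
finger_force: 25.0
[470.2 277.   38.2] [-3.14131069e+00  2.00715631e-04  1.45814946e+00] [-2.09664551 -1.60684245  0.1296429 ]
[461.7 234.2] px [179. 177.] n 22 rect [463.4 235.1] [28.7 12.8] 9.0 z 12.1
[466.9 241.8] px [178. 171.] n 38 rect [467.1 241.8] [23.8 16.5] 2.3 z 30.7
[469.7 266.5] px [173. 162.] n 34 rect [467.9 266.5] [27.3 25.7] 30.8 z 46.3
```

View pics/g.png

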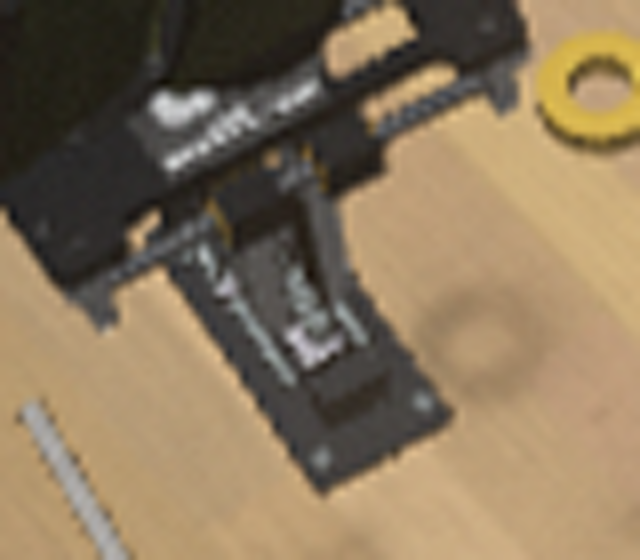

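The image shows the casting's near end clear of the jaw, with the holder unmoved. I'll lower it onto the anvil.

```bash
python3 -m handwheel '0 0 -.08 0 1;0 0 -.08 0 1;0 0 -.06 0 1;0 0 -.04 0 1;0 0 -.03 0 1;0 0 0 0 1;0 0 0 0 1';  python3 -m handwheel '0 0 -.02 0 1;0 0 0 0 1;0 0 0 0 1'
```

```text
clock: 19.38
eef_pos: [470.3, 277.0, 26.4]
eef_rot: [-3.141, 0.0, 1.458]
wrist_force: [0.1, -1.7, -0.8]
finger_gap: 12.9
finger_force: 25.0
clock: 19.63
eef_pos: [470.4, 277.1, 26.3]
eef_rot: [3.142, 0.0, 1.458]
wrist_force: [-2.9, -4.0, 5.9]
finger_gap: 12.0
finger_force: 25.0
```

```bash
python3 -m handwheel '0 0 .02 0 1;-.005 -.04 0 0 1;-.005 -.04 0 0 1;-.005 -.03 0 0 1;0 0 0 0 1;0 0 0 0 .8;0 0 0 0 .65;0 0 0 0 .65;0 0 0 0 .65;0 0 0 0 .65;0 0 0 0 .65;0 0 0 0 .65'; python3 -m handwheel '0 0 .2 0 .65;0 0 .4 0 .65;0 0 .6 0 .65;0 0 .6 0 .65;0 -.5 .3 0 .65;.3 -.6 0 0 .65;.3 -.6 0 0 .65;.3 -.6 0 0 .65;.3 -.6 0 0 .65;.3 -.6 0 0 .65;.3 -.6 0 0 .65;.3 -.6 0 0 .65'
python3 - <<'E'
from h import *
im=[]
d_=np.array([.115,.993]);n_=np.array([.993,-.115])
for n in("top","side"):
    p,d=camera(n);P=cloud(n,d);print(n)
    Q=P.reshape(-1,3);Q=Q[(abs(Q[:,0]-471)<45)&(abs(Q[:,1]-280)<80)]
    o=[470.5,272] if n=="side" else [471,276.5]
    a=(Q[:,:2]-o)@d_;b=(Q[:,:2]-o)@n_;z=Q[:,2]
    for t,m in(("casting",(z>33.5)&(z<39)&(abs(a)<30)&(abs(b)<15)),("jaw",(z>26)&(z<33.5)&(a<-20)),("gate",(z>44)&(z<62))):
        print(t,m.sum(),np.round(np.percentile(a[m],[3,50,97]),1),np.round(np.percentile(b[m],[3,50,97]),1),np.median(z[m]))
    c=(p[190:240,130:205] if n=="top" else p[130:195,138:218]);im.append(cv2.resize(c,(390,300),interpolation=2)[:,:,::-1])
cv2.imwrite("pics/k.png",np.hstack(im));s=read_state();print(np.round(s["eef_pos"],1),s["eef_rot"])
E
```

```text
clock: 20.63
eef_pos: [469.8, 272.7, 26.7]
eef_rot: [3.142, -0.0, 1.458]
wrist_force: [-0.1, -1.0, 0.4]
finger_gap: 32.9
finger_force: 0.0
clock: 21.63
eef_pos: [554.3, 83.5, 111.4]
eef_rot: [3.141, -0.0, 1.458]
wrist_force: [0.5, 1.0, 0.5]
finger_gap: 32.9
finger_force: 0.0
top
casting 27 [-22.6   3.2  21.9] [-6.4  0.9  7. ] 36.38012536911947
jaw 37 [-36.2 -27.9 -20.5] [-11.3  -1.2  12.9] 30.703486554741403
gate 35 [21.3 25.6 30.8] [-11.1   0.6  13.2] 52.077346877961645
sideTraceback (most recent call last):
  File "<stdin>", line 10, in <module>
    return _quantile_unchecked(
        a, q, axis, out, overwrite_input, method, keepdims, weights)
    return _ureduce(a,
                    func=_quantile_ureduce_func,
    ...<5 lines>...
                    overwrite_input=overwrite_input,
                    method=method)
    r = func(a, **kwargs)
    result = _quantile(arr,
                       quantiles=q,
    ...<2 lines>...
                       out=out,
                       weights=wgt)
    slices_having_nans = np.isnan(arr[-1, ...])
                                  ~~~^^^^^^^^^
IndexError: index -1 is out of bounds for axis 0 with size 0
```

From the top, the casting top is at 36.4 mm, lying flat, and it spans jaw to gate. The arm blocks the side view, so I'll check again later. Next is the lighter casting.

```bash
python3 -m handwheel '.3 -.5 .1 0 .65;.5 -.6 0 -.1 .65;.5 -.6 0 0 .65;.5 -.6 0 0 .65;.5 -.6 0 0 .65;.4 -.45 0 0 .65;.17 -.19 0 0 .65;0 0 0 0 .65;0 0 0 0 .65' 15
python3 - <<'E'
from h import *
s=read_state();print(np.round(s["eef_pos"],1),s["eef_rot"])
im=[]
for n in("top","side"):
    p,d=camera(n)
    c=(p[190:240,130:205] if n=="top" else p[130:195,138:218]);im.append(cv2.resize(c,(390,300),interpolation=2)[:,:,::-1])
    P=cloud(n,d);blob(P,33.5,39,(440,500,240,310));blob(P,27,33.4,(440,500,220,262));blob(P,44,62,(440,500,220,330))
cv2.imwrite("pics/k.png",np.hstack(im))
E
```

```text
clock: 22.48
eef_pos: [668.3, -56.2, 114.6]
eef_rot: [-3.141, -0.0, 1.449]
wrist_force: [-0.3, 0.1, 0.2]
finger_gap: 32.7
finger_force: 0.0
[668.3 -56.2 114.6] [-3.14110080e+00 -1.74382637e-04  1.44934283e+00]
[469.2 247.4] px [180. 216.] n 44 rect [468.7 248.5] [20.6 24.8] 88.0 z 30.0
[474.7 301.5] px [160. 213.] n 35 rect [475.1 301.4] [ 9.7 25.8] 81.7 z 53.5
```

View pics/k.png

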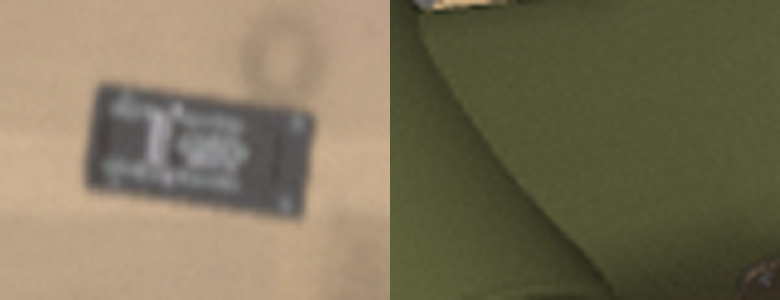

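The top view shows the casting clamped and straight between jaw and gate. The gate has moved from 296.8 to 301.5, about 5 mm, as expected for a clamped casting. I'll pick up the lighter one.

```bash
python3 -m handwheel '0 -.04 -.3 0 .65;0 0 -.35 0 .65;0 0 -.25 0 .65;0 0 -.12 0 .65;0 0 -.05 0 .65;0 0 0 0 .65;0 0 0 0 1;0 0 0 0 1;0 0 0 0 1;0 0 0 0 1;0 0 0 0 1;0 0 0 0 1' 15; python3 -m handwheel '0 0 .04 0 1;0 0 .06 0 1;0 0 .06 0 1;0 0 .06 0 1;0 0 .06 0 1;0 0 .08 0 1;0 0 .2 0 1;0 0 .4 0 1;-.2 -.2 .2 0 1;-.4 -.4 0 0 1;-.6 -.4 0 0 1;-.6 -.4 0 0 1'
```

```text
clock: 23.58
eef_pos: [668.8, -58.5, 72.2]
eef_rot: [3.141, -0.0, 1.449]
wrist_force: [0.9, -1.4, 1.7]
finger_gap: 12.4
finger_force: 15.0
clock: 24.58
eef_pos: [595.2, -115.4, 118.6]
eef_rot: [3.141, 0.0, 1.45]
wrist_force: [0.8, -0.3, 0.2]
finger_gap: 12.4
finger_force: 15.0
```

```bash
python3 -m handwheel '-.5 -.3 0 0 1;-.5 -.35 0 0 1;-.5 -.35 0 0 1;-.5 -.35 0 0 1;-.5 -.35 -.2 0 1;-.4 -.25 -.4 0 1;-.2 -.1 -.5 0 1;0 0 -.5 0 1;0 0 -.5 0 1;0 0 -.3 0 1;0 0 -.15 0 1;0 0 0 0 1'; python3 -m handwheel '0 0 0 0 1'
```

```text
clock: 25.58
eef_pos: [471.8, -196.5, 15.6]
eef_rot: [-3.14, -0.0, 1.449]
wrist_force: [0.6, -0.6, -0.3]
finger_gap: 12.4
finger_force: 15.0
clock: 25.67
eef_pos: [472.6, -196.7, 16.9]
eef_rot: [3.141, 0.0, 1.449]
wrist_force: [-0.1, 0.5, -0.3]
finger_gap: 12.5
finger_force: 15.0
```

```bash
python3 -m handwheel '-.1 0 -.1 0 1;0 0 -.1 0 1;0 0 -.05 0 1;0 0 -.02 0 1;0 0 0 0 1;0 0 0 0 1;0 0 0 0 1'
```

```text
clock: 26.25
eef_pos: [468.6, -196.5, 6.0]
eef_rot: [3.142, 0.0, 1.45]
wrist_force: [-3.9, 0.7, 8.5]
finger_gap: 12.6
finger_force: 15.0
```

Contact with the tray floor. I'll release, withdraw and check.

```bash
python3 -m handwheel '0 0 .01 0 1;0 0 0 0 .65;0 0 0 0 .65;0 0 0 0 .65;0 0 0 0 .65;0 0 .2 0 .65;0 0 .5 0 .65;0 0 .7 0 .65;0 0 .7 0 .65;0 0 .7 0 .65;-.3 -.3 .5 0 .65;-.3 -.6 .3 -.3 .65'; python3 -m handwheel '-.3 -.6 0 -.6 .65;-.3 -.6 0 -.6 .65;-.3 -.6 0 -.6 .65;-.3 -.6 0 -.6 .65;-.3 -.6 0 -.6 .65;-.3 -.6 0 -.6 .65;-.3 -.6 0 -.6 .65;0 0 0 0 .65;0 0 0 0 .65'
python3 - <<'E'
from h import *
p,d=camera("top");q,e=camera("side")
cv2.imwrite("pics/z.png",np.hstack([cv2.resize(p[120:270,110:370],(450,260)),cv2.resize(q[90:350,130:480],(350,260))])[:,:,::-1])
P=cloud("top",d);blob(P,6,30,(300,700,-260,350));blob(P,70,95,(600,700,-120,180));blob(P,10,22,(430,500,-225,-165))
E
```

```text
clock: 27.25
eef_pos: [445.1, -231.8, 153.0]
eef_rot: [3.139, 0.001, 1.426]
wrist_force: [0.5, -1.0, -0.1]
finger_gap: 33.2
finger_force: 0.0
clock: 28.0
eef_pos: [360.0, -401.1, 150.1]
eef_rot: [3.142, -0.0, 1.055]
wrist_force: [-0.9, 0.3, 0.0]
finger_gap: 33.0
finger_force: 0.0
[683.9  42.5] px [248. 147.] n 273 rect [683.   42.1] [ 38.5 117.5] 7.7 z 24.3
[ 662.2 -239.2] px [339. 156.] n 122 rect [ 656.4 -237.6] [57.7 48.5] 55.3 z 14.4
[623.7  27.7] px [253. 167.] n 902 rect [630.9  28.2] [ 54.7 238.4] 11.0 z 23.9
[621.4 295.2] px [167. 167.] n 143 rect [621.5 294.8] [47.3 44.5] 1.8 z 12.1
[ 466.8 -197.8] px [327. 218.] n 355 rect [ 464.6 -196. ] [114.3 128.8] 1.9 z 18.9
[472.  284.3] px [169. 215.] n 576 rect [473.5 286.1] [128.1  58.6] 82.4 z 11.1
[ 470.5 -190. ] px [324. 217.] n 50 rect [ 469.7 -191.1] [48.3 13.9] 77.5 z 13.8
[372.8 278.9] px [169. 248.] n 61 rect [372.4 277.7] [87.3  8.6] 80.3 z 8.9
[366.6  -3.3] px [262. 251.] n 29 rect [366.8  -6.4] [ 7.5 51.5] 7.5 z 7.6
[ 364.6 -205.3] px [329. 252.] n 121 rect [ 365.1 -204.8] [110.6  11.5] 81.7 z 10.1
[358.9  60.3] px [242. 253.] n 22 rect [359.6  61.8] [ 6.  36.4] 0.6 z 8.6
[668.4 -55.7] px [281. 149.] n 527 rect [666.1 -55.2] [83.7 67.1] 88.5 z 76.5
[639.1 120.8] px [222. 157.] n 614 rect [640.2 121. ] [80.5 79.3] 89.3 z 82.7
[ 470.9 -186.7] px [323. 217.] n 32 rect [ 471.1 -186.4] [29.3 10.7] 81.3 z 14.9
```

View pics/z.png

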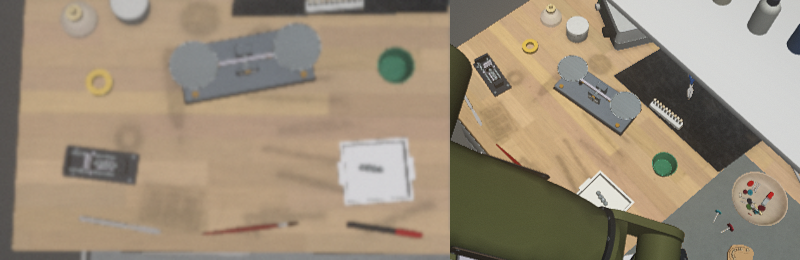

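The lighter casting lies flat in the tray and the heavier one is clamped in the holder. Nothing else has moved.

```bash
python3 -c "from cell import *;print(sign_off())"
```

```text
the job is handed in; nothing more can be done
None
```

The job is handed in at about 28 s of the 72 s allowed: the heavier casting (the one on the left pan) is clamped flat in the spring holder, the lighter one lies flat in the white tray, and nothing else on the bench was moved.

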